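# Load the reagent cooler, each bottle in the well bored for it

### The arm

A 6-joint arm with a two-finger parallel gripper is mounted at the origin on a cart in front of the work surface, level with it; the furniture and walls round the work are solid. World frame = base frame: x ahead of the robot, y to its left, z up, the work surface at z = 0. Lengths are in mm, angles in rad, forces in N, time in s.
With the tool pointing down it reaches from about 350 to 975 mm from the base axis. Payload 7.1 kg.
Tool frame: the origin (TCP) lies between the finger pads; the fingertips stand 14 mm ahead of it and the grasp point (between the pads) lies 5 mm behind it; z points along the fingers, y is the line along which they close (so a half turn about z gives the same grasp; the last joint's range is limited). The gripper opens to 88 mm and grips with 3 to 60 N. Pads are 20 mm wide; open, the fingers measure 115 mm over their backs; the gripper's body (75 mm by 178 mm) begins 61 mm behind the grasp point.
Start: joints at [-1.215, 0.423, 1.63, -0, 1.089, -0.019], TCP at [228.82, -581.589, 236.675] pointing down, gripper open.
Joint ranges: [-3, 3], [-0.9, 2.11], [0.09, 2.58], [-1.31, 4.45], [0.11, 2.69], [-2.54, 2.54]. Speed limits (rad/s): [2.39, 2.39, 3.01, 3.14, 3.14, 3.14].

### API

Orientations are given as a rotation vector (axis times angle).
In Python, from workcell import ctrl gives the robot as it stands. The module is installed in compiled form; this text tells all that it offers.
- The arm moves only by the tool servo_tool, never from a script. Its argument "plan" is a list of rows, each a list of 3 entries, a list of its own where there are three numbers: the closure, from 0 (fully open) to 1 (shut), then the shift along the world's x, y, z in mm, then the turn about the world's z in degrees. In form: [[hand, [x, y, z], yaw], ...]. A call has 1 to 10 rows; each row is the pose to reach, as a shift and turn from the pose commanded when the call began; what a row does not reach only later rows make up. A row lasts 1/12 s, in which the tool goes at most 41.7 mm and 7.16 degrees, less where a joint would pass 70% of its speed; a pose out of reach is approached as far as the arm can. A call with a gripper value outside its range is refused whole. The fingers move at their own pace and stop on an object; the grip force is fixed at half the most. Time passes only in rows, so rows that repeat a pose let the fingers close. It gives the time, the measured TCP pose, the force, the opening and the grip force at its end, in the units of the state.
- ctrl.get_obs(): the state, without advancing time (a new reading comes with each control period).
- ctrl.get_image(name): name is "scene" or "top" or "wrist"; returns the picture (480x640x3 uint8, blue, green, red); there is no depth.
- ctrl.camera_info(name): a dict with "fovy" (degrees; the focal length in pixels is half the picture's height over the tangent of half this angle, whatever the lens; pixels are square), "cx", "cy" (the principal point, pixels), "rvec" (rotation vector, rad) and "tvec" (3), from world to camera coordinates, as OpenCV has them; the wrist camera has in their place "T_tool_cam" (4x4, takes a point from camera to tool coordinates, whose origin is the TCP and whose axes are the flange's). Camera axes: x right, y down, z forward; pixel columns grow to the right and rows downward; lengths in mm; the calibration is good to about 2 mm. A picture is of the moment at which its call begins: read the wrist's pose just before it. camera_info takes no time and is no camera call.
- ctrl.close_job(): hands the job in; it is judged then, once.
The state is a dict: "t": time; "qpos": joint angles; "qvel": joint speeds; "joint_torque": joint torques, N m; "ee_pos": TCP position; "orientation": TCP orientation; "ft_force": force on the tool from outside, world axes, zero at the start; "moment": the same for the moment, N m; "width": finger opening in mm; "grasp_force": force on a finger pad.
Only numpy, scipy, OpenCV 4.12 (cv2) and the standard library are available. Lean on these libraries where they do the work, as an engineer would, in place of code of your own. Each camera call takes 0.05 s, during which the arm holds its last target. There are 200 camera calls.

### The job

Load the reagent cooler for the run: pick out the four screw-capped reagent bottles standing to its left and right (the large white one, the brown one and the two small ones) and stand each upright in the well bored for its size, right down on the well's floor: the large bottle in the widest well, the brown one in the next, one small bottle in each of the two narrow wells. Keep the bottles upright, set them down rather than drop them, and leave the two capped specimen cups that stand among them in their places.

Things in the scene. Friction and masses are not known exactly. Their poses are not given: they have to be found in the camera images.
- bottle_large: The largest reagent bottle: white, round, with a screw cap, 62 mm diameter, 130 mm tall, about 0.27 kg; cap 36 mm diameter, from 110 to 130 mm above its foot, a good place to grip. Origin: centre of its underside; z is its axis, up. It belongs in well_large.
- bottle_brown: Brown (amber) reagent bottle with a black screw cap, 52 mm diameter, 105 mm tall, about 0.13 kg; cap 31 mm diameter, from 89 to 105 mm above its foot, a good place to grip. Origin: centre of its underside; z is its axis, up. It belongs in well_medium.
- bottle_small_1: Small white reagent bottle with a screw cap, 33 mm diameter, 58 mm tall, about 30 g; one of two alike, which are interchangeable. The body reaches its full width up to about 40 mm above its foot; cap 23 mm diameter, from 49 to 58 mm. Origin: centre of its underside; z is its axis, up. It belongs in either well_small.
- bottle_small_2: Small white reagent bottle with a screw cap, 33 mm diameter, 58 mm tall, about 30 g; one of two alike, which are interchangeable. The body reaches its full width up to about 40 mm above its foot; cap 23 mm diameter, from 49 to 58 mm. Origin: centre of its underside; z is its axis, up. It belongs in either well_small.
- well_large: Fixed aluminium block, 84 x 84 x 48 mm, one of four set 2 x 2, 86 mm apart, in the grey cooler. Origin: centre of its underside, 30 mm above the worktop; z up, x and y along its edges, display panel towards -x. Top 78 mm above the worktop, 14 mm above the cooler's rim. Well: the widest, 71 mm bore, 30 mm deep, floor 18 mm above the origin. Mouth bevelled 5 mm all round.
- well_medium: Fixed aluminium block, 84 x 84 x 48 mm, one of four set 2 x 2, 86 mm apart, in the grey cooler. Origin: centre of its underside, 30 mm above the worktop; z up, x and y along its edges, display panel towards -x. Top 78 mm above the worktop, 14 mm above the cooler's rim. Well: the second widest, 59 mm bore, 30 mm deep, floor 18 mm above the origin. Mouth bevelled 5 mm all round.
- well_small_1: Fixed aluminium block, 84 x 84 x 48 mm, one of four set 2 x 2, 86 mm apart, in the grey cooler. Origin: centre of its underside, 30 mm above the worktop; z up, x and y along its edges, display panel towards -x. Top 78 mm above the worktop, 14 mm above the cooler's rim. Well: one of the two narrow ones, 41 mm bore, 22 mm deep, floor 26 mm above the origin. Mouth bevelled 5 mm all round.
- well_small_2: Fixed aluminium block, 84 x 84 x 48 mm, one of four set 2 x 2, 86 mm apart, in the grey cooler. Origin: centre of its underside, 30 mm above the worktop; z up, x and y along its edges, display panel towards -x. Top 78 mm above the worktop, 14 mm above the cooler's rim. Well: one of the two narrow ones, 41 mm bore, 22 mm deep, floor 26 mm above the origin. Mouth bevelled 5 mm all round.
- cup_1: Red lid. A capped specimen cup, 65 mm tall, lid 63 mm diameter, body 56 mm at the shoulder; light, stands loose among the bottles and stays where it is. Origin: centre of its underside; z up.
- cup_2: White lid. A capped specimen cup, 65 mm tall, lid 63 mm diameter, body 56 mm at the shoulder; light, stands loose among the bottles and stays where it is. Origin: centre of its underside; z up.
Things that resemble listed ones, but are neither listed nor needed, are in the scene too. What is shaped like the bottle_small_1 but blue or purple is not meant. Leave any blue look-alike of the bottle_small_2 alone.

How it is judged (in metres and radians):
At the end, for the whole second after the job is handed in: Each bottle stands in its own well (large in 71 mm, brown in 59 mm, a small one in each 41 mm): foot within 8 mm of the well's axis and 4 mm of its floor, upright within 0.15 rad, released, at rest; both cups within 30 mm of their starts and upright within 0.4 rad (horizontal distance between bottle_large and well_large below 0.008 m and z of bottle_large in the frame of well_large below 0.022 m and horizontal distance between bottle_brown and well_medium below 0.008 m and z of bottle_brown in the frame of well_medium below 0.022 m and ((horizontal distance between bottle_small_1 and well_small_1 below 0.008 m and z of bottle_small_1 in the frame of well_small_1 below 0.03 m) or (horizontal distance between bottle_small_1 and well_small_2 below 0.008 m and z of bottle_small_1 in the frame of well_small_2 below 0.03 m)) and ((horizontal distance between bottle_small_2 and well_small_1 below 0.008 m and z of bottle_small_2 in the frame of well_small_1 below 0.03 m) or (horizontal distance between bottle_small_2 and well_small_2 below 0.008 m and z of bottle_small_2 in the frame of well_small_2 below 0.03 m)) and angle between each of bottle_large, bottle_brown, bottle_small_1, bottle_small_2's own z axis and vertical below 0.15 rad and linear speed of each of bottle_large, bottle_brown, bottle_small_1, bottle_small_2 below 0.02 m/s and contact force between the fingers and bottle_large below 0.1 N and contact force between the fingers and bottle_brown below 0.1 N and contact force between the fingers and bottle_small_1 below 0.1 N and contact force between the fingers and bottle_small_2 below 0.1 N and not (distance of cup_1 from where it was at the start of the episode above 0.03 m or angle between cup_1's own z axis and vertical above 0.4 rad) and not (distance of cup_2 from where it was at the start of the episode above 0.03 m or angle between cup_2's own z axis and vertical above 0.4 rad)); the robot touches nothing.
It fails at once if a specimen cup is pushed more than 30 mm from its place or knocked over ((distance of cup_1 from where it was at the start of the episode above 0.03 m or angle between cup_1's own z axis and vertical above 0.4 rad) or (distance of cup_2 from where it was at the start of the episode above 0.03 m or angle between cup_2's own z axis and vertical above 0.4 rad)).
It fails at once if a bottle is tipped more than 45 degrees (angle between any of bottle_large, bottle_brown, bottle_small_1, bottle_small_2's own z axis and vertical above 0.785 rad).
It fails at once if a bottle is dropped: it moves at more than 0.9 m/s with no finger on it (a fall of about 40 mm) ((linear speed of bottle_large above 0.9 m/s and contact force between the fingers and bottle_large below 0.1 N) or (linear speed of bottle_brown above 0.9 m/s and contact force between the fingers and bottle_brown below 0.1 N) or (linear speed of bottle_small_1 above 0.9 m/s and contact force between the fingers and bottle_small_1 below 0.1 N) or (linear speed of bottle_small_2 above 0.9 m/s and contact force between the fingers and bottle_small_2 below 0.1 N)).
It also fails if it takes over 112 s, if anything falls off the work surface, if the arm or the gripper's body presses on something with over 40 N, if the wrist force passes 120 N, or if a joint passes its speed limit or range.

## Working session

There is one attempt and no reset: what is moved stays moved. The work goes in short steps, Python scripts to look and compute and a tool call to move; the robot and the scene stay as the last step left them, time stands still between calls to the robot, and variables do not carry over. Pictures are saved under pics/ and viewed, at most 14 in all, crops included, and the job is handed in when it is done.

Besides the shell and the picture viewer there is one more tool, called after "Emit:" as name(argument=value, ...) on one line, values as JSON. servo_tool: Moves the arm, as the interface text tells. Its arguments: {"type":"object","properties":{"plan":{"type":"array"}},"required":["plan"]}

```bash
mkdir -p pics; python3 - <<'E'
from workcell import ctrl
import cv2
for n in("top","scene"):
    cv2.imwrite(f"pics/{n}0.png",ctrl.get_image(n)); print(n,ctrl.camera_info(n))
print(ctrl.camera_info("wrist")); print(ctrl.get_obs())
E
```

```text
top {'fovy': 43.77525183619054, 'cx': 317.15623902432407, 'cy': 231.66769307593373, 'rvec': array([ 2.17228904, -2.12007165,  0.17938122]), 'tvec': array([ -14.74727053,  531.05689024, 1653.73742565])}
scene {'fovy': 43.531615451720754, 'cx': 320.493605341594, 'cy': 239.9103107404722, 'rvec': array([ 0.75251962, -2.56726094,  1.15310277]), 'tvec': array([ 420.83524614,  229.88006701, 1159.32475013])}
{'fovy': 61.32716731846609, 'cx': 315.5240476777874, 'cy': 247.20952360396072, 'T_tool_cam': array([[-1.54203245e-04, -9.67971139e-01, -2.51061447e-01,
         6.88563252e+01],
       [ 9.99999974e-01, -1.07584464e-04, -1.99411681e-04,
         2.71993636e-01],
       [ 1.66014441e-04, -2.51061471e-01,  9.67971131e-01,
        -1.48246185e+02],
       [ 0.00000000e+00,  0.00000000e+00,  0.00000000e+00,
         1.00000000e+00]])}
{'t': 0.1, 'qpos': array([-1.21501770e+00,  4.23778800e-01,  1.63060652e+00,  1.62580603e-05,
        1.08863388e+00, -1.89812163e-02]), 'qvel': array([-0.0011485 , -0.00060303, -0.00246647, -0.00059735, -0.00019162,
        0.00115499]), 'joint_torque': array([-4.38640382e-04, -5.45612848e+01, -2.74324214e+01,  6.44838391e-02,
        1.88184920e-02, -2.32844536e-05]), 'ee_pos': array([ 228.64736681, -581.14376934,  235.97322791]), 'orientation': array([-3.08521931e+00, -5.84958520e-01,  3.53110289e-04]), 'ft_force': array([-1.07068094, -0.02462375,  0.04620926]), 'moment': array([-0.04226212,  0.00748567, -0.0514233 ]), 'grasp_force': 0.0, 'width': 87.79675590125214}
```

View pics/top0.png

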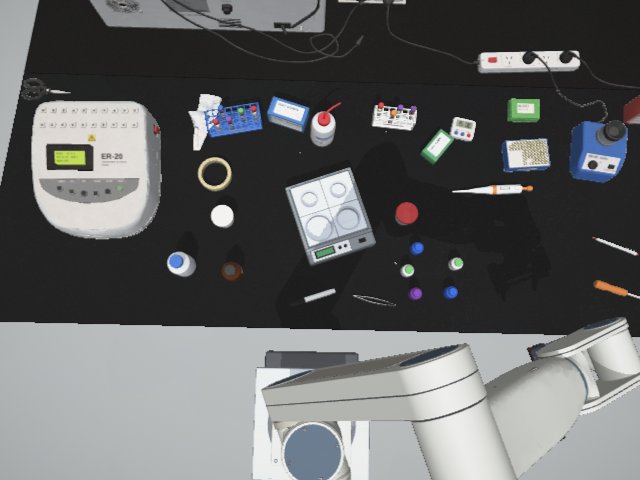

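View pics/scene0.png

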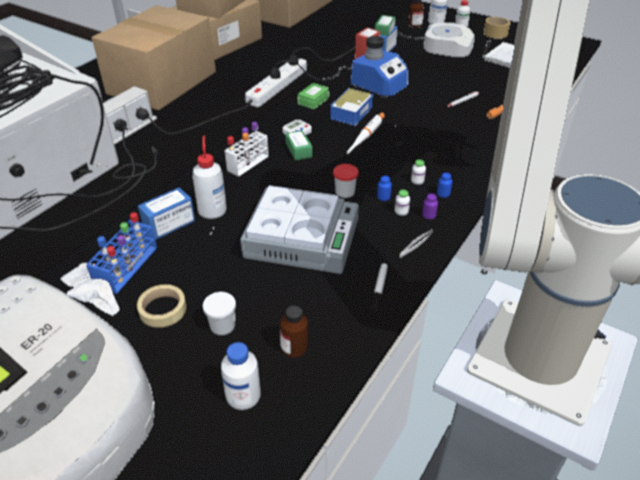

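The top view shows the large bottle's blue cap near (177,261), the brown cap at (231,270), green small caps at (408,270) and (456,263), and cooler wells at about (309,199), (338,190), (319,229) and (347,218). Cups: red (406,213), white (222,216). I'll zoom in next.

```bash
python3 - <<'E'
import cv2,numpy as np
a=cv2.imread("pics/top0.png")
def z(x,y,w,h,s): return cv2.resize(a[y:y+h,x:x+w],None,fx=s,fy=s,interpolation=cv2.INTER_CUBIC)
L=z(280,160,100,112,5) # 500x560
R=np.vstack([z(160,235,100,56,3),z(390,230,100,75,3)])
o=np.zeros((560,800,3),np.uint8); o[:560,:500]=L; o[:R.shape[0],500:]=R
cv2.imwrite("pics/z1.png",o)
E
```

```text
(no output)
```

View pics/z1.png

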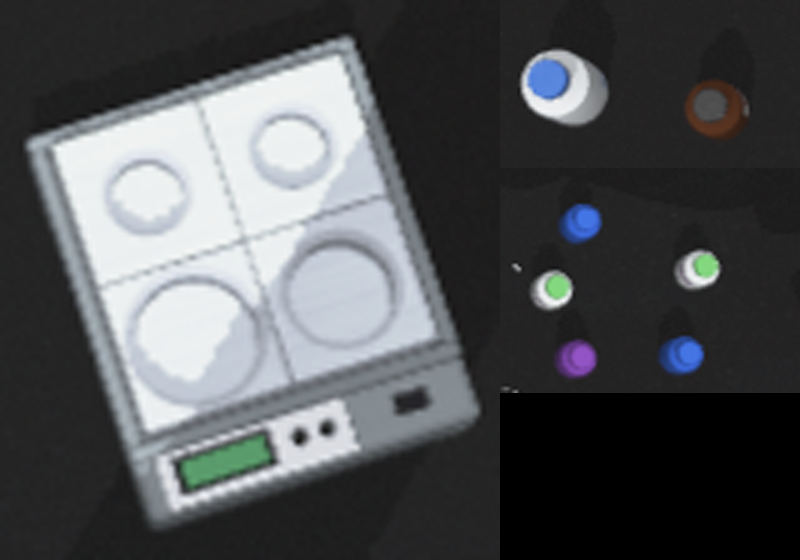

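```bash
cat >h.py <<'E'
import cv2,numpy as np
from workcell import ctrl
from scipy.spatial.transform import Rotation as Ro
def cam(n,obs=None):
    c=ctrl.camera_info(n); f=240/np.tan(np.radians(c['fovy'])/2)
    if n=="wrist":
        T=np.eye(4);T[:3,:3]=Ro.from_rotvec(obs['orientation']).as_matrix();T[:3,3]=obs['ee_pos']
        T=T@c['T_tool_cam']; R,p=T[:3,:3],T[:3,3]
    else:
        R=Ro.from_rotvec(c['rvec']).as_matrix().T; p=-R@np.ravel(c['tvec'])
    return f,c['cx'],c['cy'],R,p
def ray(C,u,v,z):
    f,cx,cy,R,p=C; d=R@np.array([(u-cx)/f,(v-cy)/f,1]); return (p+d*(z-p[2])/d[2])[:2]
def proj(C,P):
    f,cx,cy,R,p=C; q=R.T@(np.asarray(P,float)-p); return np.array([f*q[0]/q[2]+cx,f*q[1]/q[2]+cy])
def blobs(img,lo,hi,amin=15,box=None):
    m=cv2.inRange(cv2.cvtColor(img,cv2.COLOR_BGR2HSV),lo,hi)
    n,_,s,c=cv2.connectedComponentsWithStats(m)
    return [(c[i].round(1),s[i].tolist()) for i in range(1,n) if s[i,4]>=amin and (box is None or (box[0]<c[i][0]<box[2] and box[1]<c[i][1]<box[3]))]
def shot(name):
    o=ctrl.get_obs(); im=ctrl.get_image("wrist"); cv2.imwrite(f"pics/{name}.png",im); return cam("wrist",o),im,o
E
python3 - <<'E'
from h import *
C=cam("top"); im=cv2.imread("pics/top0.png"); print(C[4])
for n,lo,hi,b,z in [("green",(50,60,120),(75,255,255),(390,230,490,310),58),("blue",(100,100,120),(125,255,255),(160,240,200,280),130)]:
    for c,s in blobs(im,lo,hi,15,b): print(n,c,s,ray(C,*c,z).round(1))
print("brown",ray(C,230,270,105).round(1))
q=lambda x,y:(280+(x+.5)/5-.5,160+(y+.5)/5-.5)
for n,p in dict(cen=(244.3,241.8),a=(197,100),b=(293,383),c=(102,287),d=(385,197),s1=(146,196),s2=(290,150),L=(197,340),M=(338,290)).items(): print(n,ray(C,*q(*p),78).round(1))
for n,p,z in [("red",(406,213),65),("white",(222,216),65),("bl",(417.5,247.5),58),("pu",(416.5,293),58),("bl2",(452,292),58)]: print(n,ray(C,*p,z).round(0))
E
```

```text
[ 269.68938816   15.26785734 1715.84407861]
green [458.3 262.1] [455, 259, 8, 7, 45] [ 452.6 -398.2]
green [408.6 269.2] [405, 266, 8, 8, 45] [ 429.3 -259. ]
blue [175.7 261. ] [170, 255, 13, 13, 132] [429.  373.1]
brown [410.7 231.4]
cen [593.3 -31.5]
a [673.9  -3.2]
b [514.3 -60.1]
c [565.6  47.3]
d [ 620.9 -109.8]
s1 [618.   24.1]
s2 [646.5 -56. ]
L [537.1  -6.3]
M [567.3 -84.2]
red [ 587. -251.]
white [565. 266.]
bl [ 491. -284.]
pu [ 364. -281.]
bl2 [ 369. -380.]
```

Zoom confirms: cooler junction at top-view px (328.5,208), yaw about 19.5°. The small wells are the two far ones, large is near-left and medium near-right. I'll move above the nearer small bottle.

Emit:
servo_tool(plan=[[0, [40, 64, 0], 0], [0, [80, 128, 0], 0], [0, [120, 190, 0], 0], [0, [150, 240, 0], 0], [0, [180, 290, 0], 0], [0, [200, 322, 0], 0], [0, [200, 322, 0], 0], [0, [200, 322, 0], 0], [0, [200, 322, 0], 0], [0, [200, 322, 0], 0]])

```text
t: 0.93
ee_pos: [431.0, -254.8, 236.5]
orientation: [-3.084, -0.592, -0.001]
ft_force: [-1.2, 0.9, 0.2]
width: 87.5
grasp_force: 0.0
```

```bash
python3 - <<'E'
from h import *
C,im,o=shot("w1"); print(o['ee_pos'],o['orientation'],o['ft_force'],o['t'])
for c,s in blobs(im,(50,60,100),(75,255,255),60): print(c,s,ray(C,*c,58).round(1))
E
```

```text
[ 430.9627542  -254.77743357  236.53423803] [-3.08380172e+00 -5.91663459e-01 -9.59857275e-04] [-1.22052409  0.86447094  0.17811996] 0.9333
[50.1 64.9] [17, 53, 67, 25, 1487] [473.6 -24.1]
[322.4 230.1] [310, 218, 26, 26, 516] [ 432.  -260.4]
[484.2 265.1] [471, 253, 28, 26, 574] [ 454.5 -398.4]
```

View pics/w1.png

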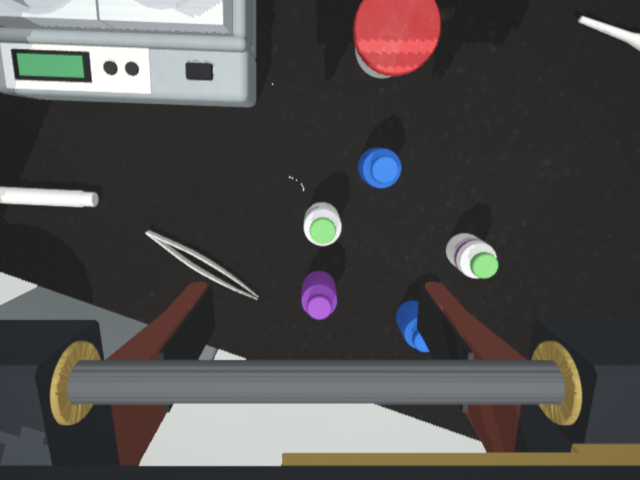

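The wrist view shows the green caps at (322,230) and (484,265), with purple, blue and red-cup neighbours clear of the finger line. I'll descend part way to check tracking.

Emit:
servo_tool(plan=[[0, [0, 0, -30], 0], [0, [2, 0, -60], 0], [0, [2, 0, -90], 0], [0, [2, 0, -100], 0], [0, [2, 0, -100], 0], [0, [2, 0, -100], 0], [0, [2, 0, -100], 0]])

```text
t: 1.57
ee_pos: [431.5, -260.6, 138.0]
orientation: [3.085, 0.584, 0.002]
ft_force: [0.4, 0.0, -0.1]
width: 87.9
grasp_force: 0.0
```

```bash
python3 - <<'E'
from h import *
C,im,o=shot("w2"); print(o['ee_pos'],o['orientation'],o['ft_force'],o['t'],o['qvel'].round(3))
for c,s in blobs(im,(50,60,100),(75,255,255),60): print(c,s,ray(C,*c,58).round(1))
E
```

```text
[ 431.46967684 -260.61393254  137.99381396] [3.08538516e+00 5.83936233e-01 2.30381305e-03] [ 0.38556971  0.03370452 -0.09827784] 1.5667 [ 0.004 -0.012 -0.003  0.    -0.005  0.001]
[315.1 262.5] [297, 244, 37, 38, 1067] [ 431.9 -260.5]
[538.7 306.5] [519, 290, 41, 35, 1063] [ 455.5 -396.9]
```

Emit:
servo_tool(plan=[[0, [0, 0, -40], 0], [0, [0, 0, -75], 0], [0, [0, 0, -96], 0], [0, [0, 0, -96], 0], [0, [0, 0, -96], 0], [1, [0, 0, -96], 0], [1, [0, 0, -96], 0], [1, [0, 0, -96], 0], [1, [0, 0, -96], 0], [1, [0, 0, -96], 0]])

```text
t: 2.45
ee_pos: [431.3, -259.9, 41.5]
orientation: [3.086, 0.585, 0.002]
ft_force: [-0.2, -0.2, -0.2]
width: 58.1
grasp_force: 0.0
```

Emit:
servo_tool(plan=[[1, [0, 0, 0], 0], [1, [0, 0, 0], 0], [1, [0, 0, 0], 0]])

```text
t: 2.7
ee_pos: [430.8, -259.6, 40.7]
orientation: [-3.087, -0.585, -0.0]
ft_force: [0.1, 0.2, -0.9]
width: 38.0
grasp_force: 0.0
```

Emit:
servo_tool(plan=[[1, [0, 0, 0], 0], [1, [0, 0, 0], 0], [1, [0, 0, 0], 0], [1, [0, 0, 10], 0], [1, [0, 0, 30], 0], [1, [0, 0, 60], 0], [1, [0, 0, 95], 0], [1, [0, 0, 130], 0], [1, [0, 0, 160], 0], [1, [0, 0, 160], 0]])

```text
t: 3.53
ee_pos: [433.6, -261.4, 207.0]
orientation: [3.08, 0.584, 0.012]
ft_force: [0.7, -1.0, 0.3]
width: 31.0
grasp_force: 30.0
```

Emit:
servo_tool(plan=[[1, [20, 20, 0], 0], [1, [40, 40, 0], 0], [1, [60, 60, 0], 0], [1, [80, 80, 0], 0], [1, [105, 100, 0], 0], [1, [130, 125, 0], 0], [1, [155, 145, 0], 0], [1, [170, 160, 0], 0], [1, [170, 160, 0], 0], [1, [170, 160, 0], 0]])

```text
t: 4.37
ee_pos: [600.7, -98.7, 200.1]
orientation: [-3.086, -0.588, 0.002]
ft_force: [-0.2, 0.4, -1.5]
width: 31.3
grasp_force: 30.0
```

```bash
python3 - <<'E'
from h import *
C,im,o=shot("w3"); print(o['ee_pos'],o['width'],o['grasp_force'],o['t'],o['qvel'].round(3))
cen=np.array([593.3,-31.5]);u=np.array([.943,.334]);v=np.array([-.334,.943])
for a in(43,-43):
  for b in(43,-43): print(cen+a*u+b*v,proj(C,[*(cen+a*u+b*v),78]).round(0))
E
```

```text
[600.7047195  -98.70602309 200.14961225] 31.291282165995874 30.000062703620642 4.3667 [-0.032 -0.016  0.029 -0.005  0.004 -0.004]
[619.487  23.411] [151. 152.]
[648.211 -57.687] [284. 157.]
[538.389  -5.313] [159. 278.]
[567.113 -86.411] [282. 282.]
```

View pics/w3.png

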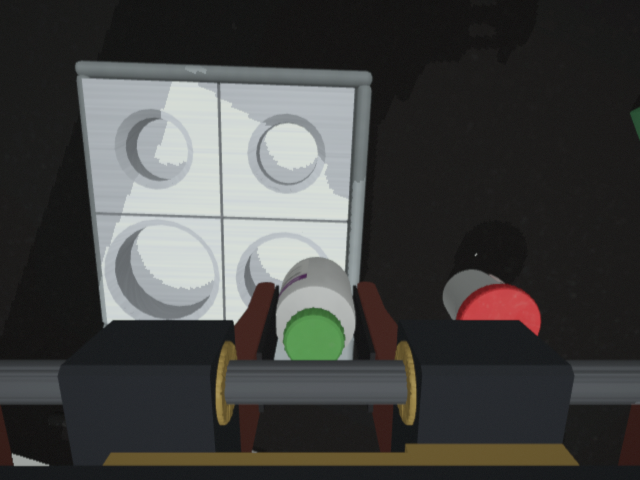

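Bottle held upright in the wrist view (cap at (314,335)); the cooler seams cross at (222,217) and the small well mouths are centred at (154,148) and (287,153).

```bash
python3 - <<'E'
from h import *
C=cam("wrist",ctrl.get_obs()); im=cv2.imread("pics/w3.png")
for p in [(221.7,216.5),(219,83),(224,322),(97,213),(348,220),(154,148),(287,153),(162,270)]: print(p,ray(C,*p,78).round(1))
for c,s in blobs(im,(50,100,50),(75,255,255),600): print(c,s,ray(C,*c,217).round(1))
E
```

```text
(221.7, 216.5) [595.4 -33.1]
(219, 83) [675.1  -5.2]
(224, 322) [522.2 -58.9]
(97, 213) [566.7  46. ]
(348, 220) [ 624.5 -113.6]
(154, 148) [622.1  21.8]
(287, 153) [650.8 -59.6]
(162, 270) [543.9  -6.1]
[313.6 335.8] [284, 308, 61, 52, 2600] [601.9 -98.2]
```

Emit:
servo_tool(plan=[[1, [25, 20, 0], 0], [1, [48, 40, 0], 0], [1, [48, 40, 0], 0], [1, [48, 40, 0], 0], [1, [48, 40, -30], 0], [1, [48, 40, -60], 0], [1, [48, 40, -70], 0], [1, [48, 40, -77], 0], [1, [48, 40, -77], 0], [1, [48, 40, -77], 0]])

```text
t: 5.25
ee_pos: [649.0, -60.2, 124.5]
orientation: [3.087, 0.584, 0.001]
ft_force: [0.1, -0.6, -0.6]
width: 31.5
grasp_force: 30.0
```

```bash
python3 - <<'E'
from h import *
C,im,o=shot("w4"); print(o['ee_pos'],o['width'],o['ft_force'],o['t'])
for c,s in blobs(im,(50,100,50),(75,255,255),600): print(c,s,ray(C,*c,o['ee_pos'][2]+17).round(1))
E
```

```text
[648.96026124 -60.22223898 124.50680559] 31.462394010787445 [ 0.12634682 -0.61891042 -0.60095924] 5.25
[313.5 335.7] [284, 308, 60, 52, 2579] [651.  -58.9]
```

View pics/w4.png

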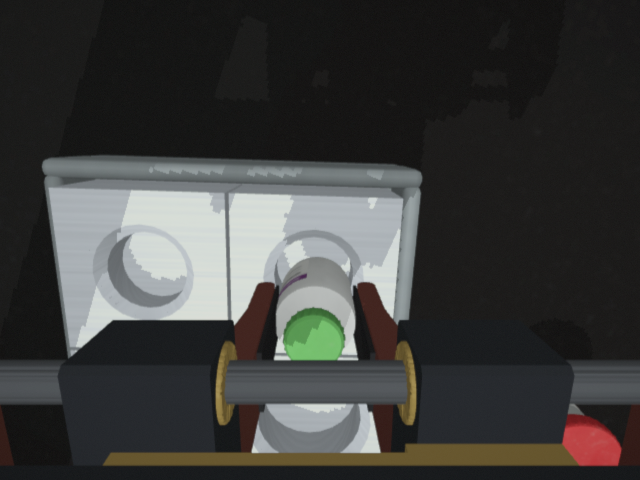

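Bottle is centred over the mouth (mouth columns 264–363, bottle 315). I'll lower it.

Emit:
servo_tool(plan=[[1, [0, 0, -6], 0], [1, [0, 0, -12], 0], [1, [0, 0, -17], 0], [1, [0, 0, -22], 0], [1, [0, 0, -25], 0], [1, [0, 0, -26], 0], [1, [0, 0, -27], 0], [1, [0, 0, -27], 0], [1, [0, 0, -27], 0]])

```text
t: 6.05
ee_pos: [649.0, -59.6, 96.8]
orientation: [3.086, 0.585, 0.001]
ft_force: [0.1, 0.0, -1.1]
width: 31.1
grasp_force: 30.0
```

Emit:
servo_tool(plan=[[0.3, [0, 0, 0], 0], [0.3, [0, 0, 0], 0], [0.3, [0, 0, 0], 0], [0.3, [0, 0, 0], 0], [0.3, [0, 0, 0], 0], [0.2, [0, 0, 20], 0], [0, [0, 0, 60], 0], [0, [0, 0, 100], 0], [0, [0, 0, 100], 0], [0, [0, 0, 100], 0]])

```text
t: 6.88
ee_pos: [650.6, -59.8, 199.7]
orientation: [3.085, 0.585, 0.009]
ft_force: [-0.6, 0.5, -1.1]
width: 87.1
grasp_force: 0.0
```

Emit:
servo_tool(plan=[[0, [-20, -35, 0], 0], [0, [-40, -70, 0], 0], [0, [-60, -105, 0], 0], [0, [-80, -140, 0], 0], [0, [-100, -175, 0], 0], [0, [-120, -210, 0], 0], [0, [-140, -245, 0], 0], [0, [-160, -280, 0], 0], [0, [-180, -315, 0], 0], [0, [-194, -338, 0], 0]])

```text
t: 7.72
ee_pos: [452.2, -399.7, 195.0]
orientation: [-3.086, -0.583, 0.003]
ft_force: [0.9, -0.8, -0.7]
width: 87.6
grasp_force: 0.0
```

Emit:
servo_tool(plan=[[0, [0, 0, 0], 0], [0, [0, 0, -20], 0], [0, [0, 0, -50], 0], [0, [0, 0, -60], 0], [0, [0, 0, -60], 0], [0, [0, 0, -60], 0], [0, [0, 0, -60], 0]])

```text
t: 8.3
ee_pos: [455.5, -397.5, 137.4]
orientation: [3.086, 0.586, 0.001]
ft_force: [-0.4, -0.4, -0.3]
width: 87.9
grasp_force: 0.0
```

```bash
python3 - <<'E'
from h import *
C,im,o=shot("w5"); print(o['ee_pos'],o['ft_force'],o['t'],o['qvel'].round(3))
for c,s in blobs(im,(50,60,100),(75,255,255),60): print(c,s,ray(C,*c,58).round(1))
E
```

```text
[ 455.54317974 -397.5233615   137.38012281] [-0.41261301 -0.39964074 -0.33772396] 8.3 [-0.001 -0.015 -0.009 -0.001 -0.003 -0.001]
[318.8 250.7] [304, 247, 31, 13, 68] [ 463.6 -396.7]
```

```bash
python3 - <<'E'
from h import *
C=cam("wrist",ctrl.get_obs()); im=cv2.imread("pics/w5.png")
for c,s in blobs(im,(45,60,20),(80,255,255),200): print(c,s,ray(C,*c,58).round(1))
E
```

```text
(no output)
```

View pics/w5.png

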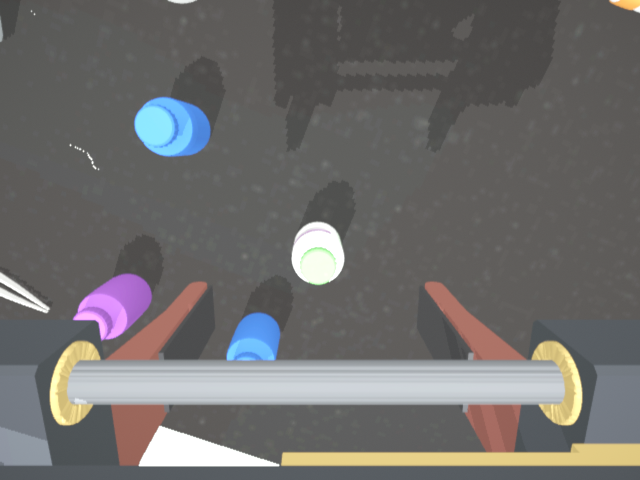

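The image is overexposed: the cap is at (318,265), almost exactly between the fingers. Blue and purple bottles are clear.

Emit:
servo_tool(plan=[[0, [0, -1, -40], 0], [0, [0, -1, -75], 0], [0, [0, -1, -96], 0], [0, [0, -1, -96], 0], [1, [0, -1, -96], 0], [1, [0, -1, -96], 0], [1, [0, -1, -96], 0], [1, [0, -1, -96], 0], [1, [0, -1, -96], 0], [1, [0, -1, -96], 0]])

```text
t: 9.18
ee_pos: [455.3, -399.0, 41.7]
orientation: [3.085, 0.585, 0.001]
ft_force: [-0.2, 0.2, 0.6]
width: 51.4
grasp_force: 0.0
```

Emit:
servo_tool(plan=[[1, [0, 0, 0], 0], [1, [0, 0, 0], 0], [1, [0, 0, 0], 0], [1, [0, 0, 0], 0], [1, [0, 0, 10], 0], [1, [0, 0, 30], 0], [1, [0, 0, 60], 0], [1, [0, 0, 95], 0], [1, [0, 0, 130], 0], [1, [0, 0, 160], 0]])

```text
t: 10.02
ee_pos: [454.9, -398.6, 203.6]
orientation: [3.086, 0.585, 0.001]
ft_force: [-0.0, -0.8, 0.0]
width: 31.4
grasp_force: 30.0
```

Emit:
servo_tool(plan=[[1, [10, 25, 0], 0], [1, [25, 60, 0], 0], [1, [40, 95, 0], 0], [1, [55, 130, 0], 0], [1, [70, 165, 0], 0], [1, [85, 200, 0], 0], [1, [100, 235, 0], 0], [1, [115, 270, 0], 0], [1, [130, 305, 0], 0], [1, [143, 340, 0], 0]])

```text
t: 10.85
ee_pos: [598.4, -56.7, 201.4]
orientation: [3.086, 0.585, 0.001]
ft_force: [1.0, -0.2, -0.4]
width: 31.1
grasp_force: 30.0
```

Emit:
servo_tool(plan=[[1, [10, 30, 0], 0], [1, [18, 60, 0], 0], [1, [23, 80, 0], 0], [1, [23, 80, 0], 0], [1, [23, 80, 0], 0], [1, [23, 80, -30], 0], [1, [23, 80, -60], 0], [1, [23, 80, -77], 0], [1, [23, 80, -77], 0], [1, [23, 80, -77], 0]])

```text
t: 11.68
ee_pos: [620.0, 20.1, 123.3]
orientation: [-3.087, -0.583, 0.003]
ft_force: [0.6, -0.1, 0.3]
width: 31.4
grasp_force: 30.0
```

```bash
python3 - <<'E'
from h import *
C,im,o=shot("w6"); print(o['ee_pos'],o['width'],o['ft_force'],o['t'])
for c,s in blobs(im,(50,60,50),(75,255,255),600): print(c,s,ray(C,*c,o['ee_pos'][2]+17).round(1))
E
```

```text
[620.02058052  20.10366457 123.26359372] 31.353589419807065 [ 0.64088639 -0.07859533  0.25058164] 11.6833
[515.3 307.6] [486, 288, 57, 45, 1691] [657.7 -40.1]
[314.  337.2] [284, 310, 61, 51, 2620] [621.6  21. ]
```

View pics/w6.png

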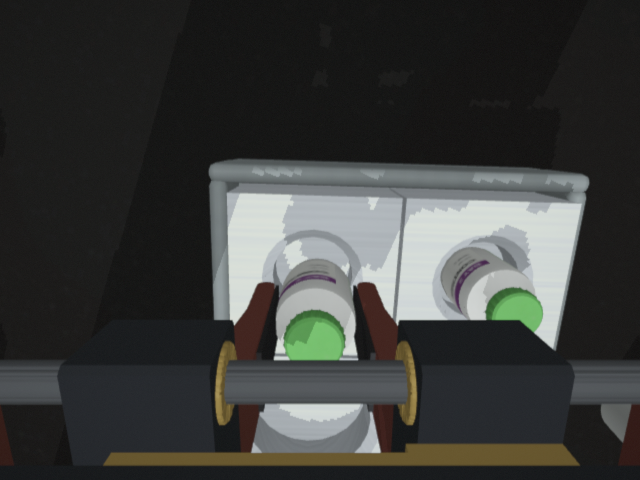

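Second small bottle is centred on its mouth (263–362), and the first stands in its well at (487,285). I'll lower it.

Emit:
servo_tool(plan=[[1, [0, 0, -6], 0], [1, [0, 0, -12], 0], [1, [0, 0, -17], 0], [1, [0, 0, -22], 0], [1, [0, 0, -25], 0], [1, [0, 0, -26], 0], [1, [0, 0, -27], 0], [1, [0, 0, -27], 0], [1, [0, 0, -27], 0]])

```text
t: 12.48
ee_pos: [621.0, 21.5, 96.8]
orientation: [3.086, 0.585, 0.001]
ft_force: [-0.4, 0.2, -0.1]
width: 31.2
grasp_force: 30.0
```

```bash
python3 - <<'E'
from h import *
o=ctrl.get_obs(); o['ee_pos']=np.array([621,21.,124]); C=cam("wrist",o)
print(ray(C,515.3,307.6,114))
E
```

```text
[653.30258183 -56.73758136]
```

Emit:
servo_tool(plan=[[0.3, [0, 0, 0], 0], [0.3, [0, 0, 0], 0], [0.3, [0, 0, 0], 0], [0.3, [0, 0, 0], 0], [0.3, [0, 0, 0], 0], [0.2, [0, 0, 20], 0], [0, [0, 0, 60], 0], [0, [0, 0, 100], 0], [0, [0, 0, 140], 0], [0, [-10, 10, 150], 0]])

```text
t: 13.32
ee_pos: [615.1, 30.6, 253.6]
orientation: [3.085, 0.583, 0.017]
ft_force: [1.0, 0.1, 0.7]
width: 87.4
grasp_force: 0.0
```

Emit:
servo_tool(plan=[[0, [-25, 25, 0], 0], [0, [-50, 50, 0], 0], [0, [-75, 75, 0], 0], [0, [-100, 100, 0], 0], [0, [-125, 125, 0], 0], [0, [-150, 150, 0], 0], [0, [-175, 175, 0], 0], [0, [-200, 200, 0], 0], [0, [-200, 200, 0], 0], [0, [-200, 200, 0], 0]])

```text
t: 14.15
ee_pos: [409.5, 232.4, 246.7]
orientation: [3.086, 0.591, 0.0]
ft_force: [0.9, 0.2, 1.0]
width: 87.6
grasp_force: 0.0
```

Emit:
servo_tool(plan=[[0, [0, 0, 0], 0], [0, [0, 0, 0], 0], [0, [0, 0, 0], 0]])

```text
t: 14.4
ee_pos: [411.6, 230.7, 246.6]
orientation: [3.087, 0.583, 0.0]
ft_force: [0.6, -1.2, 0.1]
width: 87.9
grasp_force: 0.0
```

```bash
python3 - <<'E'
from h import *
C,im,o=shot("w7"); print(o['ee_pos'],o['orientation'],o['t'],o['qvel'].round(3))
for c,s in blobs(im,(100,100,80),(125,255,255),200): print(c,s,ray(C,*c,130).round(1))
print(proj(C,[410.7,231.4,105]),proj(C,[429,373,130]))
E
```

```text
[411.58147799 230.71246567 246.58808769] [3.08690731e+00 5.82873692e-01 1.12863732e-04] 14.4 [-0.002  0.001  0.001  0.002  0.     0.002]
[125.4 141.6] [94, 114, 65, 56, 2885] [432.3 367.8]
[313.90054559 239.66104533] [116.11375801 143.48782726]
```

View pics/w7.png

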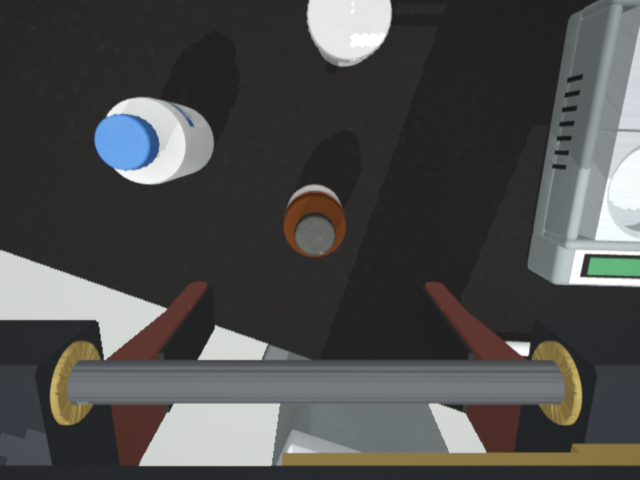

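Brown cap is at (315,235), and the large bottle's blue cap at about (126,141) with the white cup beyond. I'll grip the brown cap now.

Emit:
servo_tool(plan=[[0, [3, 1, -30], 0], [0, [3, 1, -65], 0], [0, [3, 1, -100], 0], [0, [3, 1, -130], 0], [0, [3, 1, -141], 0], [0, [3, 1, -141], 0], [0.2, [3, 1, -141], 0], [1, [3, 1, -141], 0], [1, [3, 1, -141], 0], [1, [3, 1, -141], 0]])

```text
t: 15.28
ee_pos: [414.8, 232.8, 106.9]
orientation: [-3.086, -0.585, -0.004]
ft_force: [0.3, -0.8, 0.7]
width: 64.8
grasp_force: 0.0
```

Emit:
servo_tool(plan=[[1, [0, 0, 0], 0], [1, [0, 0, 0], 0], [1, [0, 0, 0], 0], [1, [0, 0, 0], 0], [1, [0, 0, 0], 0], [1, [0, 0, 0], 0], [1, [0, 0, 0], 0]])

```text
t: 15.87
ee_pos: [413.9, 232.5, 105.8]
orientation: [-3.087, -0.585, -0.0]
ft_force: [-0.4, -0.1, 3.4]
width: 30.9
grasp_force: 30.0
```

Emit:
servo_tool(plan=[[1, [0, 0, 8], 0], [1, [0, 0, 25], 0], [1, [0, 0, 50], 0], [1, [0, 0, 80], 0], [1, [0, 0, 105], 0], [1, [0, 0, 120], 0], [1, [10, -15, 120], 0], [1, [20, -40, 120], 0], [1, [35, -70, 120], 0], [1, [50, -100, 120], 0]])

```text
t: 16.7
ee_pos: [463.7, 131.5, 226.2]
orientation: [-3.086, -0.588, -0.0]
ft_force: [-0.9, 0.9, -1.8]
width: 30.4
grasp_force: 30.0
```

Emit:
servo_tool(plan=[[1, [15, -30, 0], 0], [1, [30, -60, 0], 0], [1, [45, -90, 0], 0], [1, [60, -120, 0], 0], [1, [75, -150, 0], 0], [1, [90, -180, 0], 0], [1, [98, -205, 0], 0], [1, [104, -221, 0], 0], [1, [104, -221, 0], 0], [1, [104, -221, 0], 0]])

```text
t: 17.53
ee_pos: [567.4, -89.1, 225.5]
orientation: [-3.087, -0.582, 0.001]
ft_force: [0.6, -0.1, -1.9]
width: 30.9
grasp_force: 30.0
```

Emit:
servo_tool(plan=[[1, [0, 0, 0], 0], [1, [0, 0, -15], 0], [1, [0, 0, -30], 0], [1, [0, 0, -30], 0], [1, [0, 0, -30], 0], [1, [0, 0, -30], 0]])

```text
t: 18.03
ee_pos: [567.9, -87.8, 196.4]
orientation: [3.086, 0.587, 0.001]
ft_force: [-0.1, 0.5, -1.9]
width: 30.5
grasp_force: 30.0
```

```bash
python3 - <<'E'
from h import *
C,im,o=shot("w8"); print(o['ee_pos'],o['orientation'],o['width'],o['ft_force'],o['t'])
cen=np.array([595.4,-33.1]);u=np.array([.942,.335]);v=np.array([-.335,.942])
w=cen-43*u-43*v; print(w,proj(C,[*w,78]),[proj(C,[*(w+34.5*d),78]).round(0) for d in (u,-u,v,-v)])
E
```

```text
[567.93626273 -87.81490821 196.35153982] [3.08620575e+00 5.86930968e-01 6.00196180e-04] 30.458454106092592 [-0.09360628  0.48135629 -1.8500308 ] 18.0333
[569.299 -88.011] [316.18303934 245.15306546] [array([318., 194.]), array([314., 293.]), array([265., 243.]), array([367., 247.])]
```

View pics/w8.png

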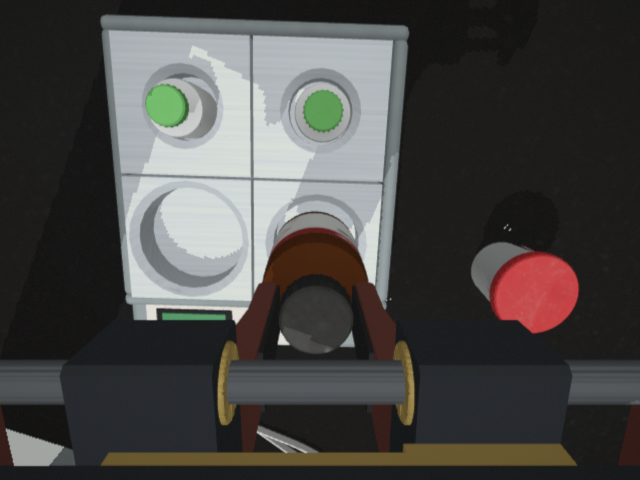

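Brown bottle hangs upright (cap disc about (316,314)) and the medium well mouth spans columns 266–367 with its top at row 194, matching prediction. Both small bottles stand seated.

```bash
python3 - <<'E'
from h import *
C=cam("wrist",ctrl.get_obs()); im=cv2.imread("pics/w8.png")
print([ray(C,316,y,195.7).round(1) for y in(310,314,318)])
for c,s in blobs(im,(50,60,50),(75,255,255),600): print(c,ray(C,*c,114).round(1))
E=cv2.Canny(im,40,100)
print(im[270:362:4,316].tolist())
E
```

```text
[array([572.5, -86.8]), array([570.9, -87.4]), array([569.3, -88.1])]
[166.5 105.3] [620.9  18.9]
[322.7 110.4] [649.4 -60.5]
[[17, 35, 68], [19, 28, 43], [25, 24, 24], [26, 26, 25], [42, 42, 41], [49, 51, 51], [55, 56, 57], [56, 59, 59], [55, 56, 57], [55, 56, 57], [53, 54, 54], [53, 54, 55], [55, 56, 57], [54, 56, 56], [56, 58, 57], [55, 58, 57], [56, 59, 59], [53, 55, 56], [57, 59, 58], [69, 71, 72], [69, 71, 72], [35, 37, 36], [30, 30, 30]]
```

Emit:
servo_tool(plan=[[1, [0, 0, -6], 0], [1, [0, 0, -12], 0], [1, [0, 0, -18], 0], [1, [0, 0, -24], 0], [1, [0, 0, -30], 0], [1, [0, 0, -36], 0], [1, [0, 0, -40], 0], [1, [0, 0, -41], 0], [1, [0, 0, -42], 0], [1, [0, 0, -42], 0]])

```text
t: 18.92
ee_pos: [568.1, -88.6, 154.0]
orientation: [3.087, 0.585, 0.001]
ft_force: [0.2, 0.7, -1.8]
width: 30.4
grasp_force: 30.0
```

Emit:
servo_tool(plan=[[1, [0, 0, 0], 0], [1, [0, 0, 0], 0]])

```text
t: 19.08
ee_pos: [568.0, -88.7, 153.8]
orientation: [3.086, 0.585, 0.001]
ft_force: [-0.3, 0.0, -1.2]
width: 30.3
grasp_force: 30.0
```

Emit:
servo_tool(plan=[[1, [0, 0, -1], 0], [1, [0, 0, -1], 0], [1, [0, 0, -1], 0]])

```text
t: 19.33
ee_pos: [568.4, -88.7, 153.7]
orientation: [3.086, 0.585, 0.002]
ft_force: [-2.2, 0.7, 6.7]
width: 30.7
grasp_force: 30.0
```

Contact with the floor is felt. Release, rise and go to the large bottle.

Emit:
servo_tool(plan=[[0.3, [0, 0, 0], 0], [0.3, [0, 0, 0], 0], [0.3, [0, 0, 0], 0], [0.3, [0, 0, 0], 0], [0.3, [0, 0, 0], 0], [0.2, [0, 0, 20], 0], [0, [0, 0, 60], 0], [0, [0, 0, 100], 0], [0, [0, 0, 140], 0], [0, [0, 0, 140], 0]])

```text
t: 20.17
ee_pos: [571.8, -89.3, 300.9]
orientation: [3.082, 0.584, 0.019]
ft_force: [0.7, -0.5, 0.1]
width: 87.5
grasp_force: 0.0
```

Emit:
servo_tool(plan=[[0, [-12, 38, 0], 0], [0, [-24, 76, 0], 0], [0, [-36, 114, 0], 0], [0, [-48, 152, 0], 0], [0, [-60, 190, 0], 0], [0, [-72, 228, 0], 0], [0, [-84, 266, 0], 0], [0, [-96, 304, 0], 0], [0, [-108, 342, 0], 0], [0, [-120, 380, 0], 0]])

```text
t: 21.0
ee_pos: [446.8, 293.1, 292.5]
orientation: [-3.087, -0.585, -0.0]
ft_force: [0.6, -0.5, -0.6]
width: 87.6
grasp_force: 0.0
```

Emit:
servo_tool(plan=[[0, [-10, 38, 0], 0], [0, [-17, 78, 0], 0], [0, [-17, 78, 0], 0], [0, [-17, 78, -25], 0], [0, [-17, 78, -25], 0], [0, [-17, 78, -25], 0], [0, [-17, 78, -25], 0]])

```text
t: 21.58
ee_pos: [431.1, 369.0, 268.0]
orientation: [3.087, 0.584, -0.0]
ft_force: [0.5, -0.3, -0.3]
width: 87.5
grasp_force: 0.0
```

```bash
python3 - <<'E'
from h import *
C,im,o=shot("w9"); print(o['ee_pos'],o['t'],o['qvel'].round(3))
for c,s in blobs(im,(100,100,80),(125,255,255),200): print(c,s,ray(C,*c,130).round(1))
E
```

```text
[431.05884469 368.99345726 267.98430237] 21.5833 [-0.004 -0.013 -0.012  0.002 -0.002  0.002]
[313.4 237. ] [290, 213, 48, 49, 1793] [432.7 371. ]
```

View pics/w9.png

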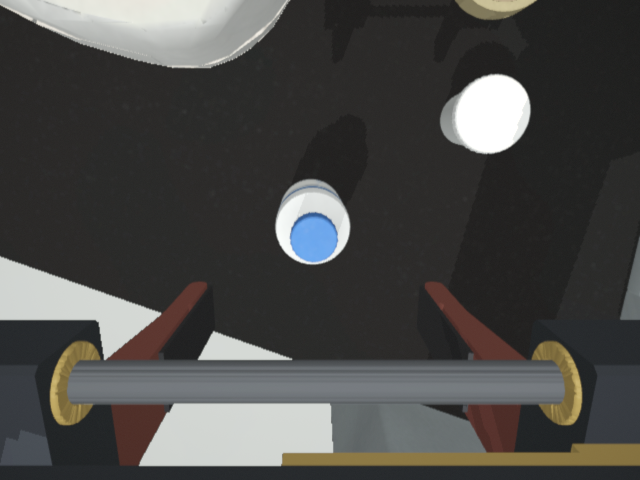

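The large bottle's cap is at (313,237), centred between the fingers; the instrument and the white cup are clear.

Emit:
servo_tool(plan=[[0, [2, 1, -30], 0], [0, [2, 1, -65], 0], [0, [2, 1, -100], 0], [0, [2, 1, -130], 0], [0, [2, 1, -142], 0], [0, [2, 1, -142], 0], [0.2, [2, 1, -142], 0], [1, [2, 1, -142], 0], [1, [2, 1, -142], 0], [1, [2, 1, -142], 0]])

```text
t: 22.47
ee_pos: [433.7, 371.1, 127.5]
orientation: [-3.085, -0.585, -0.004]
ft_force: [-0.3, 0.1, 0.4]
width: 64.7
grasp_force: 0.0
```

Emit:
servo_tool(plan=[[1, [0, 0, 0], 0], [1, [0, 0, 0], 0], [1, [0, 0, 0], 0], [1, [0, 0, 0], 0], [1, [0, 0, 0], 0], [1, [0, 0, 0], 0], [1, [0, 0, 0], 0]])

```text
t: 23.05
ee_pos: [432.8, 370.5, 125.8]
orientation: [-3.086, -0.585, -0.0]
ft_force: [-0.6, -0.2, 2.1]
width: 35.4
grasp_force: 29.9
```

Emit:
servo_tool(plan=[[1, [0, 0, 8], 0], [1, [0, 0, 25], 0], [1, [0, 0, 50], 0], [1, [0, 0, 80], 0], [1, [0, 0, 105], 0], [1, [0, 0, 115], 0], [1, [5, -15, 115], 0], [1, [12, -40, 115], 0], [1, [20, -70, 115], 0], [1, [28, -100, 115], 0]])

```text
t: 23.88
ee_pos: [460.3, 269.3, 240.0]
orientation: [3.086, 0.587, -0.002]
ft_force: [0.4, 0.6, -3.1]
width: 35.4
grasp_force: 29.9
```

Emit:
servo_tool(plan=[[1, [9, -32, 0], 0], [1, [18, -64, 0], 0], [1, [27, -96, 0], 0], [1, [36, -128, 0], 0], [1, [45, -160, 0], 0], [1, [54, -192, 0], 0], [1, [63, -224, 0], 0], [1, [72, -250, 0], 0], [1, [78, -270, 0], 0], [1, [79, -278, 0], 0]])

```text
t: 24.72
ee_pos: [540.2, -10.2, 240.0]
orientation: [3.087, 0.582, -0.001]
ft_force: [0.3, 0.6, -1.5]
width: 35.4
grasp_force: 29.8
```

Emit:
servo_tool(plan=[[1, [0, 0, 0], 0], [1, [0, 0, -12], 0], [1, [0, 0, -25], 0], [1, [0, 0, -25], 0], [1, [0, 0, -25], 0], [1, [0, 0, -25], 0]])

```text
t: 25.22
ee_pos: [539.8, -6.8, 216.0]
orientation: [-3.086, -0.587, 0.0]
ft_force: [1.1, -0.1, -2.1]
width: 34.9
grasp_force: 29.9
```

```bash
python3 - <<'E'
from h import *
C,im,o=shot("w10"); print(o['ee_pos'],o['width'],o['ft_force'],o['t'])
cen=np.array([595.4,-33.1]);u=np.array([.942,.335]);v=np.array([-.335,.942])
w=cen-43*u+43*v; print(w,[proj(C,[*(w+40.5*d),78]).round(0) for d in (u,-u,v,-v)])
for c,s in blobs(im,(100,100,50),(125,255,255),200): print(c,s,ray(C,*c,o['ee_pos'][2]+4).round(1))
E
```

```text
[539.76753014  -6.78788172 215.98170477] 34.92908333066376 [ 1.069119   -0.10669406 -2.07660888] 25.2167
[540.489  -6.999] [array([318., 183.]), array([314., 292.]), array([260., 237.]), array([372., 241.])]
[315.4 320.1] [270, 274, 92, 87, 6463] [542.   -6.1]
```

View pics/w10.png

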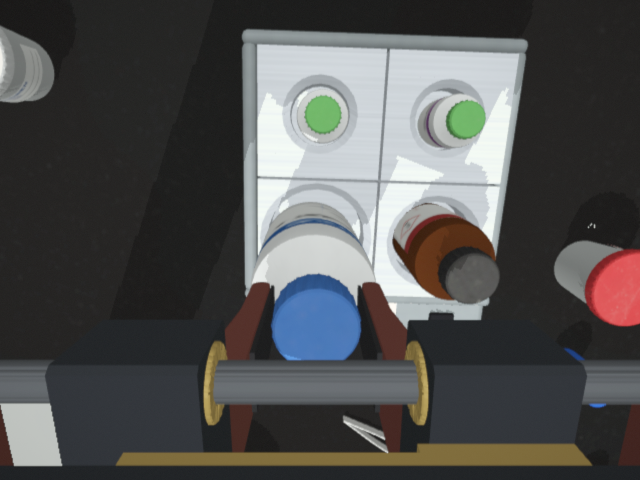

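The large bottle is over its well (mouth about 262–365, top row 184), with the brown and small bottles seated. I'll lower it.

Emit:
servo_tool(plan=[[1, [0, 0, -6], 0], [1, [0, 0, -12], 0], [1, [0, 0, -18], 0], [1, [0, 0, -24], 0], [1, [0, 0, -30], 0], [1, [0, 0, -36], 0], [1, [0, 0, -40], 0], [1, [0, 0, -41], 0], [1, [0, 0, -42], 0], [1, [0, 0, -42], 0]])

```text
t: 26.1
ee_pos: [540.1, -7.6, 173.9]
orientation: [3.087, 0.585, 0.001]
ft_force: [0.5, -0.2, -2.4]
width: 35.4
grasp_force: 29.9
```

Emit:
servo_tool(plan=[[1, [0, 0, -1], 0], [1, [0, 0, -1], 0], [1, [0, 0, -1], 0]])

```text
t: 26.35
ee_pos: [540.5, -7.5, 173.8]
orientation: [3.086, 0.585, 0.003]
ft_force: [-2.5, 1.2, 5.8]
width: 35.3
grasp_force: 30.0
```

Emit:
servo_tool(plan=[[0.4, [0, 0, 0], 0], [0.4, [0, 0, 0], 0], [0.4, [0, 0, 0], 0], [0.4, [0, 0, 0], 0], [0.4, [0, 0, 0], 0], [0.4, [0, 0, 20], 0], [0.2, [0, 0, 60], 0], [0, [-20, 0, 100], 0], [0, [-40, 0, 140], 0], [0, [-60, -20, 150], 0]])

```text
t: 27.18
ee_pos: [481.6, -26.3, 327.3]
orientation: [3.085, 0.588, 0.011]
ft_force: [-0.2, -0.7, 0.7]
width: 75.9
grasp_force: 0.0
```

Emit:
servo_tool(plan=[[0, [0, 0, 0], 0], [0, [0, 0, 0], 0], [0, [0, 0, 0], 0], [0, [0, 0, 0], 0]])

```text
t: 27.52
ee_pos: [479.9, -27.3, 321.5]
orientation: [-3.086, -0.585, 0.003]
ft_force: [1.2, 0.5, -0.4]
width: 87.9
grasp_force: 0.0
```

```bash
python3 - <<'E'
from h import *
C,im,o=shot("w11"); print(o['ee_pos'],o['t'],o['ft_force'])
cen=np.array([595.4,-33.1]);u=np.array([.942,.335]);v=np.array([-.335,.942])
for n,a,b,h,f in[("L",-1,1,130,48),("M",-1,-1,105,48),("s",1,1,58,56),("s",1,-1,58,56)]:
    w=cen+43*a*u+43*b*v; p=proj(C,[*w,h+f]); print(n,w.round(1),p.round(1)); cv2.drawMarker(im,tuple(map(int,p.round())),(0,0,255),0,10)
for rg in[((50,60,50),(75,255,255),114),((100,100,50),(125,255,255),178)]:
    for c,s in blobs(im,rg[0],rg[1],300): print(c,s,ray(C,*c,rg[2]).round(1))
cv2.imwrite("pics/w11m.png",im)
E
```

```text
[479.87033478 -27.33070507 321.49955499] 27.5167 [ 1.16607185  0.47029451 -0.37270481]
L [540.5  -7. ] [320.1 149.3]
M [569.3 -88. ] [432.6 152.5]
s [621.5  21.8] [323.1  37.2]
s [650.3 -59.2] [430.4  41.1]
[324.3  40.4] [311, 26, 27, 30, 610] [619.7  20.1]
[429.8  44.1] [416, 29, 28, 31, 628] [648.2 -59.7]
[311.4 216. ] [287, 208, 49, 17, 780] [483.1 -22.1]
[319.8 151.9] [296, 127, 49, 50, 1855] [538.8  -7.5]
[531.8 275.8] [507, 256, 50, 40, 1376] [ 512.5 -190.8]
```

View pics/w11m.png

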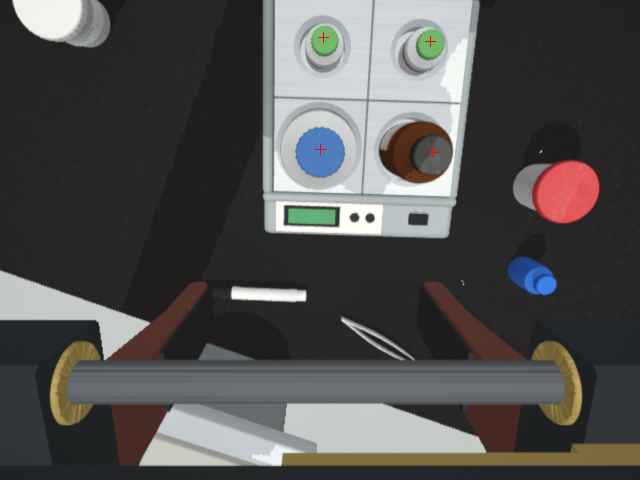

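All four bottles sit with their caps on the predicted marks to within about 2 mm, the cups are undisturbed and the arm is clear.

```bash
python3 -c "
from workcell import ctrl
print(ctrl.close_job())"
```

```text
the job is handed in; nothing more can be done
None
```

I handed the job in at about 28 s of the 112 s allowed: all four bottles look upright and seated in their wells, caps within about 3 mm of the well axes in the last wrist picture, and neither cup looks moved; the hand-in returned no verdict.

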